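# Draw out the tow handle of a fittings case and hold it

### The arm

A 7-joint arm with a two-finger parallel gripper is mounted at the origin on the work surface. World frame = base frame: x ahead of the robot, y to its left, z up, the work surface at z = 0. Lengths are in m, angles in rad, forces in N, time in s.
With the tool pointing down it reaches from about 0.425 to 0.875 m from the base axis. Payload 8.4 kg.
Tool frame: the origin (TCP) lies at the very end of the fingers, on their centre line; the grasp point (between the pads) lies 19 mm behind it; x points along the fingers, y is the direction in which the jaws open and shut, and the axes are right-handed (so a half turn about x gives the same grasp; the last joint's range is limited). The gripper opens to 87 mm and grips with 3 to 60 N. Pads are 19 mm wide; open, the fingers measure 117 mm over their backs; the gripper's body (75 mm by 190 mm) begins 51 mm behind the grasp point.
Start: joints at [1.095, 0.333, 0.04, 1.465, -0.013, 1.343, -0.059], TCP at [0.239, -0.604, 0.223] pointing down, gripper open.
Joint ranges: [-2.58, 2.58], [-0.38, 2.09], [-1.3, 1.39], [0.25, 2.4], [-1.5, 4.64], [0.08, 2.09], [-2.65, 2.65]. Speed limits (rad/s): [2.22, 2.22, 2.79, 2.79, 3.14, 3.14, 3.14].

### API

Orientations are given as a unit quaternion [x, y, z, w].
In Python, from plant import env, cams gives the robot as it stands.
- The arm moves only by the tool play_rows, never from a script. Its argument "steps" is a list of rows, each a list of 7 numbers: the turn, a rotation vector about the tool's x, y, z in degrees, then the shift along the tool's x, y, z in mm, then the closure, from 0 (fully open) to 1 (shut). In form: [[ax, ay, az, dx, dy, dz, claw], ...]. A call has 1 to 8 rows; each row shifts and turns the commanded pose from where the row before left it, along the tool's axes as they then stand; what a row does not reach is not made up. A row lasts 1/8 s, in which the tool goes at most 62.5 mm and 10.7 degrees, less where a joint would pass 70% of its speed; a pose out of reach is approached as far as the arm can. A call with a gripper value outside its range is refused whole. The fingers move at their own pace and stop on an object; "newtons" is the grip in N (left out, the last holds). Time passes only in rows, so rows that do not move let the fingers close. It gives the time, the measured TCP pose, the force and the opening at its end, in the units of the state.
- env.state(): the state, without advancing time (a new reading comes with each control period).
- cams.get_image(name): name is "scene" or "top" or "wrist"; returns (picture, depth): 384x512x3 uint8, blue, green, red; 384x512 float32, m along the optical axis (not along the pixel's ray), 0 where there is no reading.
- cams.camera_model(name): a dict with "intrinsics" (3x3 intrinsics, pixels), "xyz" and "rotation" of the camera in the world; the wrist camera has in their place "tool_from_camera" (4x4, takes a point from camera to tool coordinates, whose origin is the TCP and whose axes are the tool frame's). Camera axes: x right, y down, z forward; pixel columns grow to the right and rows downward; lengths in m; the calibration is good to about 2 mm. A picture is of the moment at which its call begins: read the wrist's pose just before it. camera_model takes no time and is no camera call.
- env.finish_job(): hands the job in, once; it reports no verdict.
Trained networks look in the newest picture that a camera, given by its name, has taken for a name from the list of things; names that differ only in an ending like _2 or _b are one class to them, and where a whole thing is asked for, a point or a joint stands for the part that bears it (a point fixed in the world has none). Each returns a list of dicts, best first, with "p" (0 to 1); they miss things now and then, are a little off and sometimes report something else, mostly with a low value. They report only what shows in the picture. A call takes as long as a camera call.
- cams.masks_of(camera, target): "pixels" (384x512 bool, what is visible of it) and "extent" ([centre column, centre row, width, height] in pixels, round what is visible of it).
The state is a dict: "time": time; "joint_positions": joint angles; "qvel": joint speeds; "tau": joint torques, N m; "position": TCP position; "orientation": TCP orientation; "wrist_force": force on the tool from outside, world axes, zero at the start; "wrist_torque": the same for the moment, N m; "opening": opening from 0.0 (shut) to 1.0 (fully open).
Only numpy, scipy, OpenCV 4.12 (cv2) and the standard library are available. Lean on these libraries where they do the work, as an engineer would, in place of code of your own. Each camera call takes 0.05 s, during which the arm holds its last target.

### The job

The wheeled fittings case is lying on the bench and I want to look its tow-handle tubes over for dents. Press in the red release button in the handle's grip and, with it pressed, pull the handle out past its first stop to the second stop, fully extended. Leave the other fittings where they are, and finish while still gripping the handle at full length: do not let go.

Things in the scene. Friction and masses are not known exactly. Their poses are not given: they have to be found in the camera images.
- case: blue and black wheeled fittings case, 420 long x 300 wide x 138 mm thick, lying flat on the bench with its back upwards; too heavy to shift. Its origin is on the bench under the middle of the end from which the tow handle comes out; its own +x runs along the case towards the wheels, so the handle pulls out along the case's own -x, level; z is up. Two black tube housings on its back, 75 mm either side of the middle, rise to 176 mm above the bench.
- grip (a point): centre of the tow handle's grip, a grey bar 34 mm thick along the pull, 190 mm long across it and 30 mm high (142 to 172 mm above the bench); black ends. Same axes as the case (bar along y, pull along -x). With the handle pushed home the bar's inner face is 45 mm from the case's end; two 16 mm aluminium tubes, 150 mm apart, join it to the case and leave the middle clear for a finger. The bar moves with the handle.
- button_face (a point): middle of the outer face of the red release button, which stands 8 mm out of the middle of the bar's outer side (the side away from the case); the button is 46 mm wide along the bar and 18 mm high. It is pressed along the case's +x, towards the bar: 2 N to start, 6 N fully in; so a pinch with one finger on the button and the other behind the bar presses it (42 mm across before, 35 mm with the button fully in).
- button (a joint): travel of the release button in m: 0 out, 0.007 fully in; it springs out. The latch is free once it is in by more than about 4 mm, and otherwise locks the handle at home, at the first stop and at the second.
- handle (a joint): how far the tow handle is drawn out in m: 0 home (latched, with 1.5 mm of play), 0.085 first stop (a latch hole: with the button held in, the handle slides past it), 0.170 second stop, a solid end stop. About 6 N of sliding friction; it does not spring back.
- valve_mid (a point): brass ball valve with a red lever, 63 mm long, lever reaching to 95 mm, middle of its body, on the low white shelf at the far side; leave alone
- coupler_mid (a point): white plastic quick coupler, 35 mm across, 58 mm high, its centre, on the low white shelf; leave alone
- funnel_mid (a point): grey plastic funnel standing mouth down, 112 mm across, 128 mm high, half-way up, on the low white shelf; leave alone
- nipple_mid (a point): steel pipe nipple on end, 23 mm across, 65 mm high, its centre, on the bench to the right; leave alone
- clamp_mid (a point): steel worm-drive hose clamp lying flat, 58 mm ring, 13 mm high, centre of the ring, on the bench to the right; leave alone
- wrench_grip (a point): steel wrench, 200 mm long, lying on the bench to the right, point on its handle; leave alone

How it is judged:
By the outcome, as a careful person would: the job done as asked, in the order asked, and still so for the second after the job is handed in, while the arm keeps its last pose, push and grip.
It also fails if it takes over 35 s, if anything falls off the work surface, if the arm or the gripper's body presses on something with over 40 N, if the wrist force passes 120 N, or if a joint passes its speed limit or range.

## Working session

There is one attempt and no reset: what is moved stays moved. The work goes in short steps, Python scripts to look and compute and a tool call to move; the robot and the scene stay as the last step left them, time stands still between calls to the robot, and variables do not carry over. Pictures are saved under pics/ and viewed, and the job is handed in when it is done.

Besides the shell and the picture viewer there is one more tool, called after ">>>" as a command line: name --pt "numbers of a row" for each row, then --argument value for the rest. play_rows: Moves the arm, as the interface text tells. Its arguments: {"type":"object","properties":{"steps":{"type":"array","items":{"type":"array","items":{"type":"number"}}},"newtons":{"type":"number"}},"required":["steps"]}

```bash
ls; mkdir -p pics; python3 - <<'E'
from plant import env,cams
import cv2
s=env.state();print(s['time'],s['position'],s['orientation'],s['opening'],s['wrist_force'])
for n in['scene','top','wrist']:
    im,d=cams.get_image(n);cv2.imwrite(f'pics/{n}0.png',im);print(n,cams.camera_model(n))
E
```

```text
pics
0.0 [ 0.23895375 -0.60399096  0.2216573 ] [-0.69445405 -0.13294948  0.69474255 -0.13187416] 1.000084654203083 [-0.09703703 -0.03264873  0.32484118]
scene {'intrinsics': array([[407.42245137,   0.        , 254.51462537],
       [  0.        , 407.42245137, 192.87817888],
       [  0.        ,   0.        ,   1.        ]]), 'xyz': array([0.4144394 , 0.07313388, 1.10273417]), 'rotation': array([-0.31544784,  0.93700388, -0.14260651,  0.04668796])}
top {'intrinsics': array([[360.60740843,   0.        , 248.21958077],
       [  0.        , 360.60740843, 190.06751222],
       [  0.        ,   0.        ,   1.        ]]), 'xyz': array([ 0.49951117, -0.18720804,  1.14471486]), 'rotation': array([-0.7036879 ,  0.70951863, -0.02451736,  0.02838212])}
wrist {'intrinsics': array([[310.29066202,   0.        , 257.79311406],
       [  0.        , 310.29066202, 191.74203914],
       [  0.        ,   0.        ,   1.        ]]), 'tool_from_camera': array([[ 4.72997289e-04, -2.49201951e-01,  9.68451426e-01,
        -1.61925967e-01],
       [ 9.99999884e-01,  2.57842884e-05, -4.81770925e-04,
        -8.77669562e-04],
       [ 9.50874235e-05,  9.68451541e-01,  2.49201934e-01,
        -6.84605038e-02],
       [ 0.00000000e+00,  0.00000000e+00,  0.00000000e+00,
         1.00000000e+00]])}
```

View pics/scene0.png

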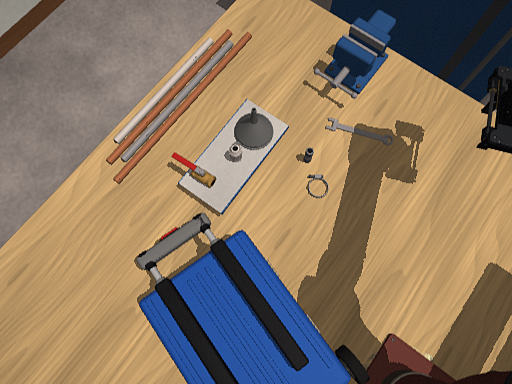

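View pics/top0.png

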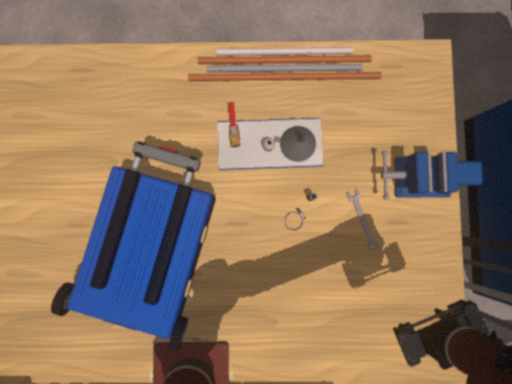

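View pics/wrist0.png

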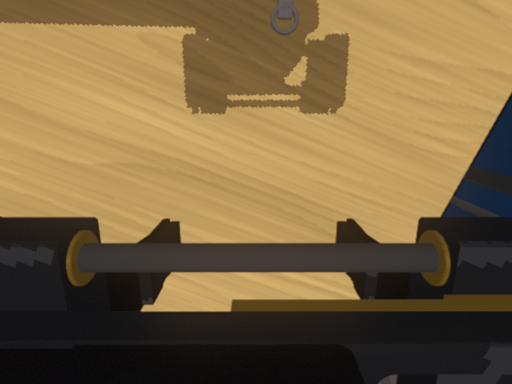

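The case lies at left in the top view. The grip bar runs from (135,150) to (198,163), with the red button near (170,149) on its far side. The pull goes up the image, away from the robot. The wrist view shows only the open fingers and bench.

```bash
cat > h.py <<'E'
import numpy as np,cv2
from plant import env,cams
from scipy.spatial.transform import Rotation as R
def pose():
    s=env.state();T=np.eye(4);T[:3,:3]=R.from_quat(s['orientation']).as_matrix();T[:3,3]=s['position'];return T,s
def camT(n,T=None):
    m=cams.camera_model(n)
    if n=='wrist': return m['intrinsics'],T@m['tool_from_camera']
    C=np.eye(4);r=np.array(m['rotation']);C[:3,:3]=R.from_quat(r).as_matrix() if r.size==4 else r;C[:3,3]=m['xyz'];return m['intrinsics'],C
def pts(n,mask,d,T=None):
    K,C=camT(n,T);v,u=np.nonzero(mask&(d>0));z=d[v,u]
    P=np.c_[(u-K[0,2])/K[0,0]*z,(v-K[1,2])/K[1,1]*z,z];return P@C[:3,:3].T+C[:3,3],u,v
E
python3 - <<'E'
from h import *
for n in['scene','top']:
    im,d=cams.get_image(n)
    P,u,v=pts(n,np.ones(d.shape,bool),d);print(n,'bench z',np.median(P[:,2]))
    for t in['grip','button_face','case']:
        for m in cams.masks_of(n,t)[:2]:
            P,u,v=pts(n,m['pixels'],d)
            if len(P)==0: continue
            print(t,round(m['p'],2),m['extent'],len(P),'med',np.median(P,0).round(4),'p5',np.percentile(P,5,0).round(3),'p95',np.percentile(P,95,0).round(3))
            if t=='grip' :
                Q=P[(P[:,2]>.155)&(P[:,2]<.185)];c,(w,h),a=cv2.minAreaRect(Q[:,:2].astype(np.float32)*1000);print('rect',c,w,h,a,'ztop',np.median(Q[:,2]))
            if t=='case':
                # housings: high points
                Q=P[(P[:,2]>.168)&(P[:,2]<.19)];
                if len(Q)>50: print('hous',cv2.minAreaRect(Q[:,:2].astype(np.float32)*1000))
                Q=P[(P[:,2]>.125)&(P[:,2]<.19)];print('body',cv2.minAreaRect(Q[:,:2].astype(np.float32)*1000))
    b,g,r=[im[...,i].astype(int) for i in range(3)]
    m=(r>120)&(g<70)&(b<70);nn,l,st,ce=cv2.connectedComponentsWithStats(m.astype(np.uint8))
    for i in range(1,nn):
        if st[i,4]>5: P,u,v=pts(n,l==i,d);print('red',ce[i],st[i,4],np.median(P,0).round(4))
E
```

```text
scene bench z -0.0003503565840575762
grip 0.63 [175.5, 248.7, 81.8, 65.3] 1571 med [0.6658 0.0461 0.1702] p5 [ 0.625 -0.033  0.159] p95 [0.697 0.129 0.174]
rect (656.1956176757812, 48.32173156738281) 189.66273498535156 79.5467758178711 74.07373046875 ztop 0.17030071820054382
grip 0.47 [316.9, 185.5, 19.0, 23.4] 113 med [ 0.4988 -0.3422  0.0096] p5 [ 0.469 -0.353 -0.001] p95 [ 0.519 -0.294  0.014]
rect (0.0, 0.0) 0.0 0.0 0.0 ztop nan
case 0.92 [250.6, 299.4, 229.9, 169.2] 21630 med [0.4557 0.0868 0.1393] p5 [ 0.223 -0.026  0.134] p95 [0.654 0.218 0.176]
hous ((492.5601806640625, 97.56234741210938), (186.1586151123047, 412.8923034667969), 73.2280044555664)
body ((433.1686096191406, 108.98704528808594), (312.2965393066406, 541.1441650390625), 78.4405517578125)
red [183.69565217 161.08695652] 138 [ 0.8047 -0.1339  0.0987]
red [168.22222222 232.86111111] 36 [0.6901 0.0394 0.166 ]
top bench z 2.0712708027059712e-05
grip 0.98 [166.3, 163.6, 68.4, 39.2] 1079 med [0.6647 0.0405 0.1705] p5 [ 0.621 -0.038  0.16 ] p95 [0.696 0.126 0.174]
rect (654.1063842773438, 46.203216552734375) 187.2068634033203 76.27143859863281 73.17744445800781 ztop 0.17057260700311105
button_face 0.7 [166.6, 162.4, 68.9, 39.7] 1110 med [0.6645 0.041  0.1704] p5 [ 0.62  -0.038  0.16 ] p95 [0.696 0.126 0.174]
case 0.58 [133.3, 246.8, 163.9, 208.1] 18438 med [0.4063 0.1074 0.1395] p5 [ 0.216 -0.032  0.131] p95 [0.639 0.275 0.176]
hous ((490.02508544921875, 96.16798400878906), (187.18121337890625, 413.1621398925781), 73.48035430908203)
body ((441.67315673828125, 110.58882141113281), (361.3341064453125, 521.1900024414062), 73.49198150634766)
red [231.46391753 113.88659794] 97 [ 0.8046 -0.1329  0.0988]
red [168.32352941 148.52941176] 34 [0.6896 0.0387 0.1646]
  return _methods._mean(a, axis=axis, dtype=dtype,
  ret = ret.dtype.type(ret / rcount)
```

```bash
python3 - <<'E'
from h import *
T,s=pose();print('tool axes\n',T[:3,:3].round(3))
for n in['scene','top']:
    im,d=cams.get_image(n)
    P,u,v=pts(n,np.ones(d.shape,bool),d)
    m=(abs(P[:,0]-.6)<.3)&(P[:,1]>-.15)&(P[:,1]<.35)&(P[:,2]>.12)&(P[:,2]<.2);Q=P[m]
    H=Q[Q[:,2]>.1735];H=H[H[:,0]<.645]
    (c,(w,h),a)=cv2.minAreaRect(H[:,:2].astype(np.float32)*1000);print(n,'hous',c,w,h,a)
    th=np.radians(-16.5 if 0 else a-90)
    p=np.array([np.cos(th),np.sin(th)]);q=np.array([-p[1],p[0]])
    hh=np.array(c)/1000
    a_=Q[:,:2]@p;b_=Q[:,:2]@q;q0=hh@q
    print('angle',np.degrees(th),'centre q',q0)
    # bar: middle section away from tubes & button
    for lo,hi in[(-.06,-.03),(.03,.06),(-.02,.02)]:
        k=(b_-q0>lo)&(b_-q0<hi)&(a_>.58)&(Q[:,2]>.14)
        hist=np.histogram(a_[k],np.arange(.56,.70,.004));print(lo,[(round(e,3),c) for e,c in zip(hist[1],hist[0]) if c])
    k=(a_>.62)&(Q[:,2]>.155);print('bar q range',np.percentile(b_[k],[.5,99.5]), 'ztop',np.percentile(Q[k,2],[50,90]))
    print('case end a', np.percentile(H[:,:2]@p,[99.5]), [round(x,3) for x in p])
E
```

```text
tool axes
 [[ 0.     0.368 -0.93 ]
 [ 0.    -0.93  -0.368]
 [-1.    -0.    -0.   ]]
scene hous (492.8377685546875, 97.37504577636719) 184.17556762695312 362.01080322265625 73.44273376464844
angle -16.557266235351562 centre q 0.23378314483899704
-0.06 [(np.float64(0.612), np.int64(48)), (np.float64(0.616), np.int64(23)), (np.float64(0.62), np.int64(23)), (np.float64(0.624), np.int64(19)), (np.float64(0.628), np.int64(23)), (np.float64(0.632), np.int64(23)), (np.float64(0.636), np.int64(21)), (np.float64(0.64), np.int64(18)), (np.float64(0.644), np.int64(6))]
0.03 [(np.float64(0.608), np.int64(1)), (np.float64(0.612), np.int64(46)), (np.float64(0.616), np.int64(26)), (np.float64(0.62), np.int64(20)), (np.float64(0.624), np.int64(24)), (np.float64(0.628), np.int64(22)), (np.float64(0.632), np.int64(25)), (np.float64(0.636), np.int64(20)), (np.float64(0.64), np.int64(21)), (np.float64(0.644), np.int64(7))]
-0.02 [(np.float64(0.608), np.int64(1)), (np.float64(0.612), np.int64(63)), (np.float64(0.616), np.int64(33)), (np.float64(0.62), np.int64(28)), (np.float64(0.624), np.int64(30)), (np.
[... 1083 characters left out ...]
t64(17)), (np.float64(0.632), np.int64(15)), (np.float64(0.636), np.int64(15)), (np.float64(0.64), np.int64(15)), (np.float64(0.644), np.int64(4))]
-0.02 [(np.float64(0.608), np.int64(12)), (np.float64(0.612), np.int64(23)), (np.float64(0.616), np.int64(22)), (np.float64(0.62), np.int64(22)), (np.float64(0.624), np.int64(20)), (np.float64(0.628), np.int64(21)), (np.float64(0.632), np.int64(22)), (np.float64(0.636), np.int64(21)), (np.float64(0.64), np.int64(20)), (np.float64(0.644), np.int64(18)), (np.float64(0.648), np.int64(21)), (np.float64(0.652), np.int64(5))]
bar q range [0.13779582 0.32345524] ztop [0.17115902 0.17355338]
case end a [0.56338607] [np.float64(0.959), np.float64(-0.285)]
```

The bar's inner face lies at about 611 mm along the pull axis, the outer face at 645 and the button face at 653. The axis points at -16.56°. The pinch centre is about (0.672, 0.043), and the bar top is at z 0.171 in both views. First I'll turn and raise the tool.

>>> play_rows --pt "-10.36 0 0 -8 0 0 0" --pt "-10.36 0 0 -8 0 0 0" --pt "-10.36 0 0 -8 0 0 0" --pt "-10.36 0 0 -8 0 0 0" --pt "-10.36 0 0 -8 0 0 0" --pt "0 0 0 0 0 0 0"

```text
time: 1.4
position: [0.2392, -0.6047, 0.2632]
orientation: [-0.567, -0.422, 0.567, -0.423]
wrist_force: [0.8, -0.1, 0.8]
opening: 0.996
```

>>> play_rows --pt "0 0 0 0 16.5 -53 0" --pt "0 0 0 0 16.5 -53 0" --pt "0 0 0 0 16.5 -53 0" --pt "0 0 0 0 16.5 -53 0" --pt "0 0 0 0 16.5 -53 0" --pt "0 0 0 0 16.5 -53 0" --pt "0 0 0 0 16.5 -53 0"

```text
time: 2.28
position: [0.4565, -0.2802, 0.2623]
orientation: [0.568, 0.421, -0.568, 0.421]
wrist_force: [0.9, -0.1, 0.2]
opening: 1.0
```

>>> play_rows --pt "0 0 0 0 16.5 -53 0" --pt "0 0 0 0 16.5 -53 0" --pt "0 0 0 0 16.5 -53 0" --pt "0 0 0 0 16.5 -53 0" --pt "0 0 0 0 16.5 -53 0" --pt "0 0 0 0 16.5 -53 0" --pt "0 0 0 0 16.5 -53 0" --pt "0 0 0 0 0 0 0"

```text
time: 3.28
position: [0.6731, 0.0466, 0.2609]
orientation: [0.567, 0.424, -0.566, 0.422]
wrist_force: [0.4, 0.3, 0.6]
opening: 1.0
```

```bash
python3 - <<'E'
from h import *
p=np.array([.9585,-.285]);q=np.array([.285,.9585])
T,s=pose();print(T[:3,3],T[:3,:3].round(3));print('tcp a,q',T[:2,3]@p,T[:2,3]@q)
im,d=cams.get_image('wrist');cv2.imwrite('pics/w1.png',im)
P,u,v=pts('wrist',np.ones(d.shape,bool),d,T)
ok=(P[:,2]>.14)&(P[:,2]<.18);Q=P[ok];a=Q[:,:2]@p;b=Q[:,:2]@q
for lo,hi in[(.16,.20),(.22,.245),(.265,.3)]:
    k=(b>lo)&(b<hi)&(a>.59)
    if k.sum():print(lo,k.sum(),np.percentile(a[k],[1,99]).round(4),np.median(Q[k,2]))
bl,g,r=[im[...,i].astype(int) for i in range(3)]
m=(r>110)&(g<70)&(bl<70);P,u,v=pts('wrist',m,d,T)
k=(P[:,2]>.1)
print('red',k.sum(),P[k].mean(0) if k.sum() else 0,(P[k][:,:2]@p).min(),(P[k][:,:2]@p).max(),(P[k][:,:2]@q).min(),(P[k][:,:2]@q).max())
im,d=cams.get_image('top');cv2.imwrite('pics/t1.png',im)
E
```

```text
[0.67306382 0.04655847 0.26093031] [[-0.002  0.959 -0.284]
 [ 0.003 -0.284 -0.959]
 [-1.    -0.003 -0.003]]
tcp a,q 0.6318625116763786 0.23644948069810084
0.16 583 [0.5912 0.6454] 0.1712140173067051
0.22 1364 [0.6103 0.6516] 0.17105269661167993
0.265 1818 [0.6103 0.6439] 0.17134654601041677
red 346 [0.68938513 0.04179805 0.16555814] 0.6457168103917784 0.6964722752582249 0.21250761697798326 0.2751704892581552
```

View pics/w1.png

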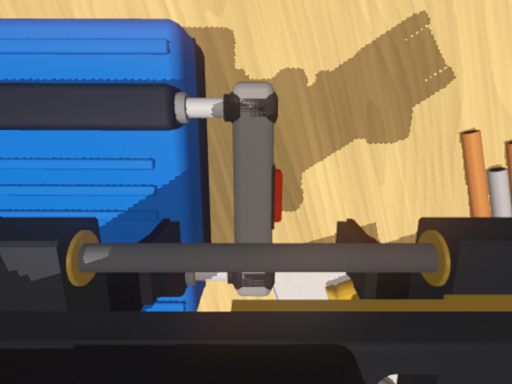

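The wrist view shows the bar upright at columns 233–275 with the red button at (278,195), between the finger positions. It agrees with the other two views to about 1 mm. Next I'll descend.

>>> play_rows --pt "0 0 0 25 0 2 0" --pt "0 0 0 25 0 0 0" --pt "0 0 0 25 0 0 0" --pt "0 0 0 25 0 0 0" --pt "0 0 0 22 0 0 0" --pt "0 0 0 0 0 0 0"

```text
time: 4.12
position: [0.6707, 0.0364, 0.139]
orientation: [-0.567, -0.422, 0.569, -0.421]
wrist_force: [-0.3, 0.2, 0.2]
opening: 0.997
```

```bash
python3 - <<'E'
from h import *
T,s=pose();print(T[:3,3],s['wrist_force'],s['opening'])
p=np.array([.9585,-.285]);q=np.array([.285,.9585]);print('tcp a,q',T[:2,3]@p,T[:2,3]@q)
im,d=cams.get_image('wrist');cv2.imwrite('pics/w2.png',im)
E
```

```text
[0.6707092  0.03635046 0.13895471] [-0.33494941  0.18600743  0.15237683] 0.9968991963637148
tcp a,q 0.6325148871597093 0.2259940358380287
```

View pics/w2.png

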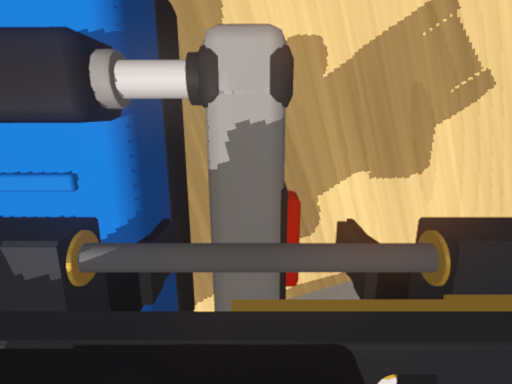

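The fingers straddle the bar and button, but they sit about 8 mm off along the bar. I'll shift over, then close.

>>> play_rows --pt "0 0 0 0 0 -8 0" --pt "0 0 0 0 0 0 0" --pt "0 0 0 0 0 0 1" --pt "0 0 0 0 0 0 1" --pt "0 0 0 0 0 0 1" --pt "0 0 0 0 0 0 1" --pt "0 0 0 0 0 0 1" --pt "0 0 0 0 0 0 1" --newtons 30

```text
time: 5.18
position: [0.6726, 0.0469, 0.1404]
orientation: [-0.566, -0.424, 0.568, -0.422]
wrist_force: [-10.3, 0.4, 7.2]
opening: 0.399
```

```bash
python3 - <<'E'
from h import *
T,s=pose();print(T[:3,3],s['wrist_force'],s['opening'],s['opening']*87)
p=np.array([.9585,-.285]);q=np.array([.285,.9585]);print('tcp a,q',T[:2,3]@p,T[:2,3]@q)
im,d=cams.get_image('wrist');cv2.imwrite('pics/w3.png',im)
E
```

```text
[0.67255102 0.04689242 0.14040315] [-10.27607884   0.44156285   7.21364906] 0.3991910990007682 34.72962561306684
tcp a,q 0.6312758108491321 0.23662342146200238
```

View pics/w3.png

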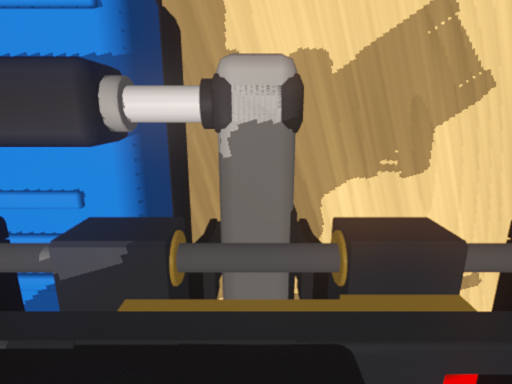

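The opening reads 34.7 mm, so the button is fully in. Next is a gentle pull.

>>> play_rows --pt "0 0 0 0 5 0 1" --pt "0 0 0 0 8 0 1" --pt "0 0 0 0 8 0 1" --pt "0 0 0 0 9 0 1" --newtons 30

```text
time: 5.72
position: [0.7017, 0.0381, 0.1404]
orientation: [-0.566, -0.423, 0.568, -0.422]
wrist_force: [-8.4, 0.7, 5.7]
opening: 0.383
```

```bash
cat > c.py <<'E'
from h import *
import sys
T,s=pose();print(T[:3,3],'F',s['wrist_force'].round(1),'mm',s['opening']*87,'t',s['time'])
p=np.array([.9585,-.285]);q=np.array([.285,.9585]);print('tcp a,q',T[:2,3]@p,T[:2,3]@q,'rot',T[:3,:3].round(3).tolist())
im,d=cams.get_image('top');cv2.imwrite(f'pics/t{sys.argv[1]}.png',im)
im,d=cams.get_image('wrist');cv2.imwrite(f'pics/w{sys.argv[1]}.png',im)
P,u,v=pts('wrist',np.ones(d.shape,bool),d,T)
k=(P[:,2]>.14)&(P[:,2]<.18);Q=P[k];a=Q[:,:2]@p;b=Q[:,:2]@q
k=(b>.265)&(b<.3)&(a>.59);print('bar faces a (home .6105/.644)',np.percentile(a[k],[1,99]).round(4))
E
python3 c.py 4
```

```text
[0.70173169 0.03814925 0.14039873] F [-8.4  0.7  5.7] mm 33.31036664135679 t 5.725
tcp a,q 0.661737287127159 0.2365595921247519 rot [[-0.003, 0.958, -0.285], [0.0, -0.285, -0.958], [-1.0, -0.003, 0.001]]
bar faces a (home .6105/.644) [0.6445 0.6781]
```

View pics/w4.png

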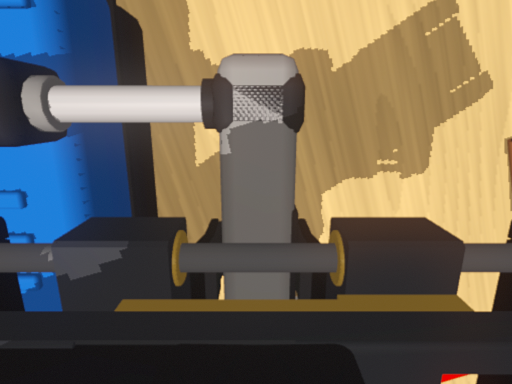

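The bar has moved about 34 mm, its tubes are longer in the picture, and the button is still in. I'll keep pulling.

>>> play_rows --pt "0 0 0 0 14 0 1" --pt "0 0 0 0 14 0 1" --pt "0 0 0 0 14 0 1" --pt "0 0 0 0 14 0 1" --pt "0 0 0 0 14 0 1" --pt "0 0 0 0 14 0 1" --pt "0 0 0 0 14 0 1" --pt "0 0 0 0 10 0 1" --newtons 30

```text
time: 6.82
position: [0.8061, 0.007, 0.1412]
orientation: [-0.567, -0.423, 0.567, -0.422]
wrist_force: [-4.4, -2.1, -1.2]
opening: 0.386
```

```bash
python3 c.py 5
```

```text
[0.80611028 0.0069656  0.14120437] F [-4.4 -2.1 -1.2] mm 33.61704609459802 t 6.825
tcp a,q 0.7706715104278317 0.23641795555792589 rot [[-0.001, 0.958, -0.286], [0.0, -0.286, -0.958], [-1.0, -0.001, 0.0]]
bar faces a (home .6105/.644) [0.7534 0.787 ]
```

>>> play_rows --pt "0 0 0 0 6 0 1" --pt "0 0 0 0 6 0 1" --pt "0 0 0 0 5 0 1" --pt "0 0 0 0 4 0 1" --pt "0 0 0 0 3 0 1" --pt "0 0 0 0 2 0 1" --newtons 30

```text
time: 7.68
position: [0.8328, -0.0011, 0.142]
orientation: [0.568, 0.421, -0.566, 0.423]
wrist_force: [1.2, -2.1, 12.1]
opening: 0.438
```

```bash
python3 c.py 6
```

```text
[ 0.83282285 -0.00113796  0.14199725] F [ 1.2 -2.1 12.1] mm 38.1198549467001 t 7.675
tcp a,q 0.7985850182467794 0.2362637777951172 rot [[0.004, 0.958, -0.286], [-0.001, -0.286, -0.958], [-1.0, 0.004, -0.0]]
bar faces a (home .6105/.644) [0.7804 0.8139]
```

>>> play_rows --pt "0 0 0 0 0 0 1" --pt "0 0 0 0 0 0 1" --newtons 40

```text
time: 8.02
position: [0.8325, -0.0013, 0.1426]
orientation: [0.568, 0.421, -0.566, 0.423]
wrist_force: [2.2, -1.9, 9.2]
opening: 0.39
```

```bash
python3 c.py 7
```

```text
[ 0.83250804 -0.00126165  0.1425985 ] F [ 2.2 -1.9  9.2] mm 33.92859047861768 t 8.025
tcp a,q 0.7983185245959447 0.23605549478153673 rot [[0.003, 0.958, -0.287], [-0.001, -0.287, -0.958], [-1.0, 0.003, -0.0]]
bar faces a (home .6105/.644) [0.781  0.8147]
```

View pics/w7.png

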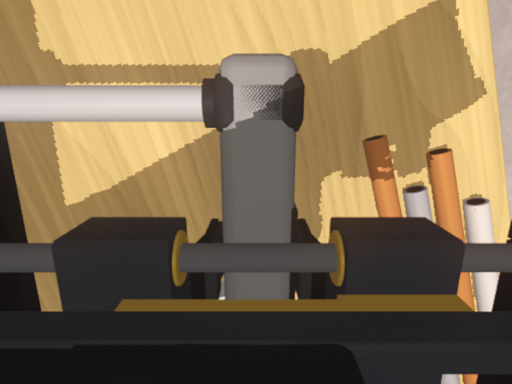

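View pics/t7.png

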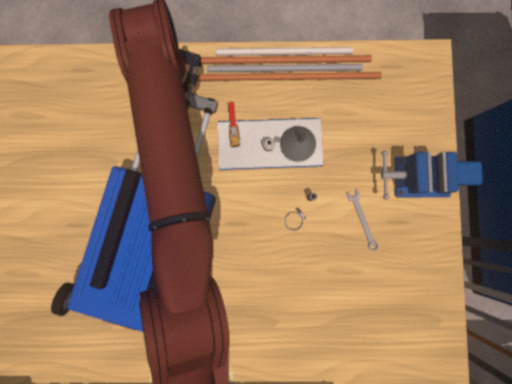

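The bar has moved 170.5 mm (0.611 to 0.781) and the opening is back to 33.9 mm. The long tubes show in both pictures and the other fittings look untouched. I'll check the stop by pulling a few mm more and watching the force.

>>> play_rows --pt "0 0 0 0 2 0 1" --pt "0 0 0 0 2 0 1" --pt "0 0 0 0 2 0 1" --pt "0 0 0 0 0 0 1" --pt "0 0 0 0 0 0 1" --newtons 40

```text
time: 8.75
position: [0.8327, -0.0013, 0.1424]
orientation: [-0.564, -0.425, 0.569, -0.421]
wrist_force: [-35.5, 0.4, 22.3]
opening: 0.389
```

```bash
python3 c.py 8
```

```text
[ 0.83273819 -0.00128834  0.14236199] F [-35.5   0.4  22.3] mm 33.821513917337974 t 8.75
tcp a,q 0.7985467363194944 0.23609551169634435 rot [[-0.009, 0.959, -0.285], [0.0, -0.285, -0.959], [-1.0, -0.009, 0.002]]
bar faces a (home .6105/.644) [0.7814 0.8149]
```

The pull rose to 35 N with no movement, so the handle is on the solid end stop. I'll ease most of the pull off and hold.

>>> play_rows --pt "0 0 0 0 -2 0 1" --pt "0 0 0 0 -2 0 1" --pt "0 0 0 0 0 0 1" --pt "0 0 0 0 0 0 1" --pt "0 0 0 0 0 0 1" --newtons 40

```text
time: 9.48
position: [0.8327, -0.0013, 0.1425]
orientation: [-0.567, -0.422, 0.567, -0.422]
wrist_force: [-6.3, -1.4, 6.1]
opening: 0.386
```

```bash
python3 c.py 9
```

```text
[ 0.8327359  -0.00133224  0.14251021] F [-6.3 -1.4  6.1] mm 33.59577202697148 t 9.475
tcp a,q 0.7985570488571433 0.23605277581935244 rot [[-0.0, 0.958, -0.286], [-0.0, -0.286, -0.958], [-1.0, -0.0, 0.0]]
bar faces a (home .6105/.644) [0.7813 0.8149]
```

```bash
python3 -c "
from plant import env
print(env.finish_job())"
```

```text
the job is handed in; nothing more can be done
None
```

The tow handle is pulled out fully to its second stop. I handed the job in with the gripper still holding it and the button pressed in. I pinched the red button against the bar with 30 N and drew the handle past the first stop in one pull. For the last hold I raised the grip to 40 N.

**Extension:** the wrist camera put the bar about 170.5 mm out from home. A further 6 mm of commanded pull raised the wrist force to about 36 N with no movement, so the handle was on the solid stop. I then eased off to about 6 N of pull, and the bar stayed at 170.5 mm.

**Button:** the pinch measured about 34 mm, slightly under the 35 mm given for fully in. One reading, as the bar reached the stop, was 38.1 mm. That may have been the button partly springing out or a bad reading. It was back to 33.9 mm at the next check and stayed at 34 mm.

**Other fittings:** they looked unmoved in a top view taken with the handle already out. I did not measure their positions, and the arm hid part of that view. The job took about 9.6 s.

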